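Draw the sliding lid off the long cutter case

TASK

Open the longer of the two wooden slide-lid cases: lift its lid's end by the grip rib over the stop lip, draw the lid out of its grooves, and lay it gently flat on the bench, rib up. Leave the shorter case shut, its lid where it is.

Things in the scene. Friction and masses are not known exactly. Their poses are not given: they have to be found in the camera images.
- long_case: Longer of two alike brown wooden slide-lid cases, fixed: 150 x 92 mm, 43 high. Origin: underside centre; x along it to the lip end (about -y in the world). Lid lies on ledges 30 mm up. At the rear (x -75 to -35 mm) aluminium strips overhang its long edges, undersides 39 mm up: grooves 9 mm high, lid can tilt 0.13 rad. Slid 32 mm toward +x it is out. Side rims beside the rib 37 mm up.
- long_lip (a point): Top centre of the longer case's wooden stop lip, 71 mm along x from the case's origin: 8 mm thick, across the whole width, top 36 mm above the bench, 6 mm above the shut lid's underside. Raise the grip rib 8 to 11 mm and the lid's end passes over it. Beyond the lip the bench is bare for 165 mm, 80 mm wide.
- long_lid: Loose pale wooden lid of the longer case: board 130 x 73 x 5 mm, about 90 g. On it a grip rib 30 mm long (x), 14 thick (y), 30 tall above the board, centred at x = +37 mm, 28 mm from its lip end. Origin: centre of the board's underside; x toward the lip end, z up. Shut, the origin is 30 mm over the case's origin, axes parallel, rib top 65 mm above the bench.
- short_lid: Lid of the shorter case (100 x 92 mm, otherwise alike, also lip end to -y), to be left alone: board 80 x 73 x 5 mm with the same rib, centred at x = +12 mm, top 65 mm above the bench. Origin: centre of the board's underside; x toward its lip end, z up.

How it is judged:
At the end, for the whole second after the job is handed in: The longer case's lid lies flat on the bench, rib up (underside within 8 mm of the bench top, tilt under 0.1 rad), at rest; the shorter case's lid is within 15 mm of where it was (height (world z) of long_lid below 0.008 m and angle between long_lid's own z axis and vertical below 0.1 rad and linear speed of long_lid below 0.02 m/s and distance of short_lid from where it was at the start of the episode below 0.015 m); the robot touches nothing.
It fails at once if the shorter case's lid is moved by more than 15 mm (distance of short_lid from where it was at the start of the episode above 0.015 m).
It fails at once if the lid is dropped or slammed on the bench (faster than 0.7 m/s within 30 mm of it) (height (world z) of long_lid below 0.03 m and linear speed of long_lid above 0.7 m/s).
It also fails if it takes over 35 s, if anything falls off the work surface, if the arm or the gripper's body presses on something with over 40 N, if the wrist force passes 120 N, or if a joint passes its speed limit or range.

ROBOT

A 6-joint arm with a two-finger parallel gripper is mounted at the origin on a cart in front of the work surface, level with it; the furniture and walls round the work are solid. World frame = base frame: x ahead of the robot, y to its left, z up, the work surface at z = 0. Lengths are in m, angles in rad, forces in N, time in s.
With the tool pointing down it reaches from about 0.35 to 0.975 m from the base axis. Payload 4.9 kg.
Tool frame: the origin (TCP) lies midway between the tips of the shut fingers; the grasp point (between the pads) lies behind it (manip.tcp_to_grasp is the z of the grasp point in the tool frame, in m); z points along the fingers, y is the direction in which the jaws open and shut (so a half turn about z gives the same grasp; the last joint's range is limited). The gripper opens to 85 mm and grips with 20 to 120 N. Pads are 22 mm wide; open, the fingers measure 114 mm over their backs; the gripper's body (76 mm by 85 mm) begins 54 mm behind the grasp point. The pads swing forward as they close: fully open they stand 13 mm farther back than shut.
Start: joints at [1.117, 0.053, 1.613, -0, 1.476, -0.119], TCP at [0.205, 0.59, 0.231] pointing down, gripper open.
Joint ranges: [-3.01, 3.01], [-1.01, 2.22], [0.06, 2.58], [-1.02, 4.17], [0.09, 2.62], [-3.14, 3.14]. Speed limits (rad/s): [2.57, 2.57, 3.14, 3.14, 3.14, 3.14].

INTERFACE

Orientations are given as a unit quaternion [w, x, y, z].
In Python, from plant import status, vision, order, regions_of, manip gives the robot as it stands. The module is installed in compiled form; this text tells all that it offers.
- The arm moves only by the shell command python3 -m crank 'ROWS'. ROWS is JSON, one flat list of numbers, 5 for each row, row after row: the shift along the tool's x, y, z in mm, then the turn about the tool's z in degrees, then the opening in per cent of the stroke, from 0 (shut) to 100 (fully open). In form: [tx, ty, tz, yaw, fingers, tx, ty, tz, yaw, fingers, ...]. A call has exactly 10 rows; each row is the pose to reach, as a shift and turn from the pose commanded when the call began, along the tool's axes at that moment; what a row does not reach only later rows make up. A row lasts 1/10 s, in which the tool goes at most 50 mm and 8.59 degrees, less where a joint would pass 70% of its speed; a pose out of reach is approached as far as the arm can. A call with a gripper value outside its range is refused whole. The fingers move at their own pace and stop on an object; the grip force is fixed at half the most. Time passes only in rows, so rows that repeat a pose let the fingers close, or fill a call up. It gives the time, the measured TCP pose, the force and the opening at its end, in the units of the state.
- status.state(): the state, without advancing time (a new reading comes with each control period).
- vision.grab_frame(name): name is "scene" or "top"; returns (picture, depth): 480x640x3 uint8, red, green, blue; 480x640 float32, m along the optical axis (not along the pixel's ray), 0 where there is no reading.
- vision.get_calibration(name): a dict with "camera_matrix" (3x3 intrinsics, pixels), "R" (3x3) and "t" (3): a world point X has camera coordinates R X + t. Camera axes: x right, y down, z forward; pixel columns grow to the right and rows downward; lengths in m; the calibration is good to about 2 mm. A picture is of the moment at which its call begins. get_calibration takes no time and is no camera call.
- order.job_done(): hands the job in, once; it reports no verdict.
Trained networks look in the newest picture that a camera, given by its name, has taken for a name from the list of things; names that differ only in an ending like _2 or _b are one class to them, and where a whole thing is asked for, a point or a joint stands for the part that bears it (a point fixed in the world has none). Each returns a list of dicts, best first, with "confidence" (0 to 1); they miss things now and then, are a little off and sometimes report something else, mostly with a low value. They report only what shows in the picture. A call takes as long as a camera call.
- regions_of(camera, name): "region" (480x640 bool, what is visible of it) and "extent" ([centre column, centre row, width, height] in pixels, round what is visible of it).
The state is a dict: "time": time; "joint_pos": joint angles; "joint_vel": joint speeds; "joint_efforts": joint torques, N m; "tool_pos": TCP position; "tool_rot": TCP orientation; "contact_force": force on the tool from outside, world axes, zero at the start; "ft_torque": the same for the moment, N m; "gripper_width": opening from 0.0 (shut) to 1.0 (fully open).
Only numpy, scipy, OpenCV 4.12 (cv2) and the standard library are available. Lean on these libraries where they do the work, as an engineer would, in place of code of your own. Each camera call takes 0.05 s, during which the arm holds its last target. There are 200 camera calls.

## Working session

There is one attempt and no reset: what is moved stays moved. The work goes in short steps, Python scripts to look and compute and a shell command to move; the robot and the scene stay as the last step left them, time stands still between calls to the robot, and variables do not carry over. Pictures are saved under pics/ and viewed, on a budget of 10 in all, crops included, one or two more only if the job needs it, and the job is handed in when it is done.

```bash
mkdir -p pics; cat > h.py <<'E'
import numpy as np, cv2
from plant import status, vision, order, regions_of, manip
def grab(n): 
    p,d=vision.grab_frame(n); return p,d,vision.get_calibration(n)
def cloud(d,c,mask):
    v,u=np.nonzero(mask&(d>0)); z=d[v,u]; K=np.array(c["camera_matrix"])
    P=np.stack([(u-K[0,2])*z/K[0,0],(v-K[1,2])*z/K[1,1],z],1)
    return (P-np.array(c["t"]))@np.array(c["R"])
E
python3 - <<'E'
from h import *
s=status.state(); print(s["time"],s["tool_pos"],s["tool_rot"],manip.tcp_to_grasp)
ims=[]
for n in("scene","top"):
    p,d,c=grab(n); ims.append(p); R=np.array(c["R"]);print(n,"cam at",-R.T@np.array(c["t"]), R[2])
    for k in("long_lid","short_lid","long_case"):
        for r in regions_of(n,k)[:2]:
            m=r["region"]; P=cloud(d,c,m)
            print(n,k,round(r["confidence"],2),np.round(r["extent"]),len(P))
            if len(P)>20:
                print("  med",np.median(P,0).round(3),"lo",np.percentile(P,2,0).round(3),"hi",np.percentile(P,98,0).round(3))
                T=P[(P[:,2]>.058)&(P[:,2]<.072)]
                if len(T)>8: print("  ribtop",len(T),T.mean(0).round(4),cv2.minAreaRect((T[:,:2]*1000).astype(np.float32)))
cv2.imwrite("pics/a.png",cv2.resize(np.hstack([i[:,:,::-1] for i in ims]),(800,300)))
cv2.imwrite("pics/top.png",ims[1][:,:,::-1])
E
```

```text
0.0 [0.20507954 0.58976106 0.23010321] [-2.89402374e-04  1.66604318e-01  9.86023343e-01 -9.40808927e-04] -0.0187
scene cam at [ 0.11737813 -0.55891881  0.84857724] [ 0.35691356  0.54827764 -0.75630969]
scene long_lid 0.57 [381. 293.  63.  60.] 2110
  med [ 0.513 -0.118  0.036] lo [ 0.478 -0.175  0.033] hi [ 0.555 -0.052  0.066]
  ribtop 128 [ 0.5092 -0.1496  0.0646] ((510.1930236816406, -147.9639434814453), (31.462890625, 14.412109375), 79.29457092285156)
scene short_lid 0.9 [260. 178.  39.  31.] 735
  med [0.471 0.282 0.037] lo [0.439 0.254 0.032] hi [0.509 0.332 0.066]
  ribtop 73 [0.4737 0.2784 0.0643] ((474.255615234375, 280.11480712890625), (30.738683700561523, 13.689019203186035), 77.58902740478516)
scene short_lid 0.56 [380. 294.  60.  65.] 2172
  med [ 0.513 -0.118  0.036] lo [ 0.477 -0.176  0.033] hi [ 0.556 -0.051  0.066]
  ribtop 128 [ 0.5092 -0.1496  0.0646] ((510.1930236816406, -147.9639434814453), (31.462890625, 14.412109375), 79.29457092285156)
scene long_case 0.95 [379. 296.  78.  89.] 1913
  med [ 0.495 -0.129  0.036] lo [ 0.461 -0.192  0.003] hi [ 0.571 -0.034  0.046]
top cam at [0.44790061 0.0218791  1.03035488] [ 0.04133863 -0.00267035 -0.99914163]
top long_lid 0.69 [393. 234.  82.  54.] 2890
  med [ 0.517 -0.11   0.034] lo [ 0.477 -0.171  0.03 ] hi [ 0.554 -0.045  0.064]
  ribtop 138 [ 0.5102 -0.1437  0.0635] ((510.25189208984375, -144.2337646484375), (29.701074600219727, 13.770683288574219), 77.68220520019531)
top short_lid 0.95 [166. 259.  46.  42.] 1719
  med [0.475 0.293 0.035] lo [0.44  0.257 0.031] hi [0.508 0.335 0.066]
  ribtop 141 [0.4738 0.2836 0.0642] ((473.7774658203125, 284.35931396484375), (30.883228302001953, 13.967428207397461), 80.80218505859375)
top long_case 0.67 [393. 231.  89.  63.] 1571
  med [ 0.511 -0.097  0.037] lo [ 0.463 -0.183  0.002] hi [ 0.571 -0.03   0.044]
```

View pics/a.png

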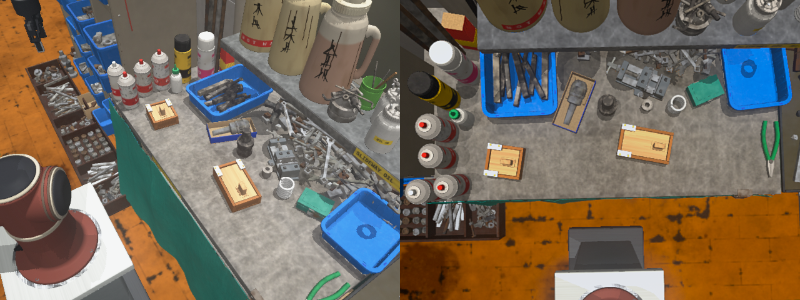

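The scene view (left half) shows the long case near (235,185) and the short case near (160,112). In the top view (right half) the long case is near (645,143), with its lip end to the right and bare bench beyond it, and the short case is near (505,162). Next I'll refine the case angle and check that the travel path and laying area are clear.

```bash
python3 - <<'E'
from h import *
A=[]
for n in("scene","top"):
    p,d,c=grab(n); C=cloud(d,c,np.ones(d.shape,bool)); A.append(C)
    r=regions_of(n,"long_lid")
    P=cloud(d,c,r[0]["region"]) if r else C[:0]
    B=P[(P[:,2]>.028)&(P[:,2]<.0385)]
    print(n,"lid",cv2.minAreaRect((B[:,:2]*1000).astype(np.float32)))
    S=C[(abs(C[:,0]-.515)<.12)&(abs(C[:,1]+.11)<.12)&(C[:,2]>.02)&(C[:,2]<.05)]
    print(n,"case",cv2.minAreaRect((S[:,:2]*1000).astype(np.float32)))
    a=np.radians(258.5);u=np.array([np.cos(a),np.sin(a)]);v=np.array([-u[1],u[0]])
    q=C[:,:2]-[.515,-.11]; s=q@u;w=q@v
    for w0 in(-.06,-.05,-.04,0,.04,.05,.06): 
        m=(abs(w-w0)<.006)
        print(w0,[(round(x,2),round(float(np.percentile(C[m&(abs(s-x)<.01),2],98)),3)) for x in np.arange(.09,.33,.02) if (m&(abs(s-x)<.01)).any()])
C=np.vstack(A); a=np.array([.205,.59]);b=np.array([.51,-.146]);L=np.linalg.norm(b-a);u=(b-a)/L;q=C[:,:2]-a
s=q@u;w=q@[-u[1],u[0]]
print([(round(x,2),round(float(C[(abs(w)<.08)&(abs(s-x)<.03),2].max()),3)) for x in np.arange(0.1,L,.06) if ((abs(w)<.08)&(abs(s-x)<.03)).any()])
E
```

```text
scene lid ((518.430908203125, -112.03246307373047), (132.1499786376953, 74.65201568603516), 78.52969360351562)
scene case ((546.5224609375, -110.20930480957031), (237.6824951171875, 176.7372283935547), 89.94847106933594)
-0.06 [(np.float64(0.09), 0.004), (np.float64(0.11), 0.005), (np.float64(0.13), 0.004), (np.float64(0.15), 0.004), (np.float64(0.17), 0.004), (np.float64(0.19), 0.004), (np.float64(0.21), 0.004), (np.float64(0.23), 0.004), (np.float64(0.25), 0.004), (np.float64(0.27), 0.004), (np.float64(0.29), 0.004), (np.float64(0.31), 0.004)]
-0.05 [(np.float64(0.09), 0.005), (np.float64(0.11), 0.005), (np.float64(0.13), 0.004), (np.float64(0.15), 0.004), (np.float64(0.17), 0.004), (np.float64(0.19), 0.004), (np.float64(0.21), 0.004), (np.float64(0.23), 0.004), (np.float64(0.25), 0.004), (np.float64(0.27), 0.004), (np.float64(0.29), 0.004), (np.float64(0.31), 0.004)]
-0.04 [(np.float64(0.09), 0.004), (np.float64(0.11), 0.004), (np.float64(0.13), 0.004), (np.float64(0.15), 0.004), (np.float64(0.17), 0.004), (np.float64(0.19), 0.004), (np.float64(0.21), 0.004), (np.float64(0.23), 0.
[... 3583 characters left out ...]
at64(0.29), 0.003), (np.float64(0.31), 0.002)]
0.06 [(np.float64(0.09), 0.003), (np.float64(0.11), 0.002), (np.float64(0.13), 0.003), (np.float64(0.15), 0.003), (np.float64(0.17), 0.002), (np.float64(0.19), 0.001), (np.float64(0.21), 0.002), (np.float64(0.23), 0.003), (np.float64(0.25), 0.002), (np.float64(0.27), 0.003), (np.float64(0.29), 0.003), (np.float64(0.31), 0.003)]
[(np.float64(0.1), -0.364), (np.float64(0.16), -0.175), (np.float64(0.22), 0.004), (np.float64(0.28), 0.005), (np.float64(0.34), 0.007), (np.float64(0.4), 0.041), (np.float64(0.46), 0.006), (np.float64(0.52), 0.007), (np.float64(0.58), 0.006), (np.float64(0.64), 0.006), (np.float64(0.7), 0.048), (np.float64(0.76), 0.068)]
```

View pics/top.png

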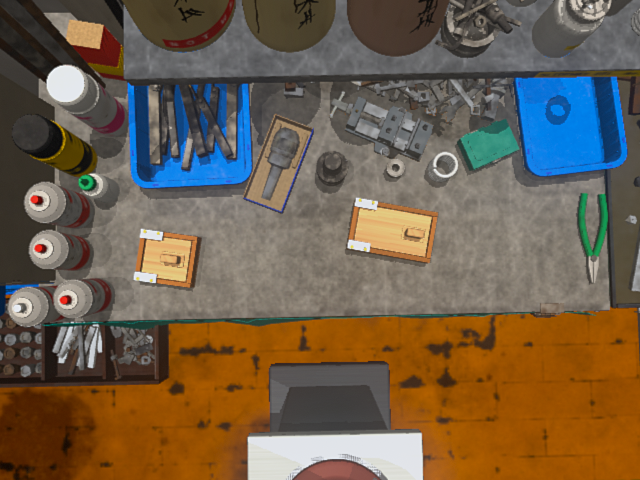

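```bash
python3 -m crank '[-15,-17,0,3,60,-48,-54,0,9,60,-81,-91,0,15,60,-114,-128,0,21,60,-147,-165,0,27,60,-180,-202,0,33,60,-213,-239,0,39,60,-246,-276,0,45,60,-279,-313,0,51,60,-312,-350,0,57,60]'
cat > to.py <<'E'
import sys
from h import *
from scipy.spatial.transform import Rotation as Ro
s=status.state();q=s["tool_rot"];R=Ro.from_quat([q[1],q[2],q[3],q[0]]).as_matrix()
X=np.array(eval(sys.argv[1]));print("t",s["time"],"shift mm",(R.T@(X-s["tool_pos"])*1000).round(1),"yaw to 78.3:",round(np.degrees(np.arctan2(R[1,0],R[0,0]))-78.3,2),"F",np.round(s["contact_force"],1),"w",round(s["gripper_width"],3),"tilt z",R[:,2].round(4))
E
python3 to.py '[.5105,-.1465,.10]'
```

```text
time: 1.6
tool_pos: [0.3854, 0.1554, 0.2318]
tool_rot: [0.001, 0.618, 0.786, 0.001]
contact_force: [0.7, -0.6, 0.5]
gripper_width: 0.603
t 1.6 shift mm [-322.8   50.4  131.8] yaw to 78.3: 25.29 F [ 0.7 -0.6  0.5] w 0.603 tilt z [ 1.6e-03  4.0e-04 -1.0e+00]
```

```bash
python3 -m crank '[-40,6,5,4,50,-85,13,15,8,50,-130,20,30,12,50,-175,27,50,16,50,-220,34,70,20,50,-260,41,90,24,50,-295,46,110,25.3,50,-315,49,125,25.3,50,-323,50,131,25.3,50,-323,50,131,25.3,50]'
python3 to.py '[.5105,-.1465,.041]'
python3 - <<'E'
from h import *
for n in("scene","top"):
    p,d,c=grab(n)
    K=np.array(c["camera_matrix"]);X=np.array(c["R"])@[.51,-.146,.065]+np.array(c["t"]);u=K@X/X[2];u=u[:2].astype(int)
    q=p[max(0,u[1]-75):u[1]+75,max(0,u[0]-100):u[0]+100,::-1]
    cv2.imwrite(f"pics/b_{n}.png",cv2.resize(q,(400,300)))
cv2.imwrite("pics/b.png",np.hstack([cv2.imread("pics/b_scene.png"),cv2.imread("pics/b_top.png")]))
E
```

```text
time: 2.6
tool_pos: [0.5102, -0.1448, 0.0994]
tool_rot: [-0.001, 0.775, 0.632, -0.0]
contact_force: [-0.4, 0.8, 0.7]
gripper_width: 0.499
t 2.6 shift mm [-1.7  0.8 58.4] yaw to 78.3: 0.15 F [-0.4  0.8  0.7] w 0.499 tilt z [-0.0019  0.001  -1.    ]
```

View pics/b.png

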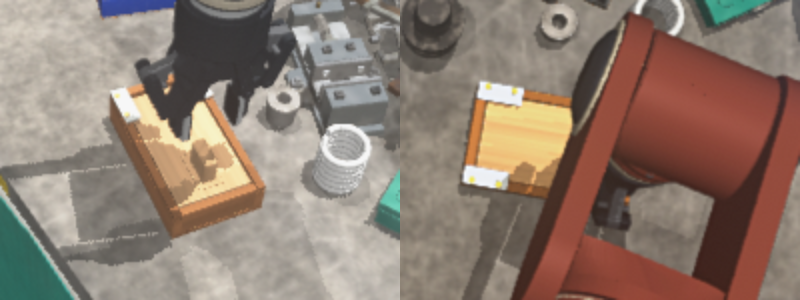

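The left half shows the fingers straddling the rib line, with tips at (182,130) and (235,110) and the rib at (205,155). That fits the numbers, so I'll descend and grip.

```bash
python3 -m crank '[-1,1,12,0,50,-2,1,28,0,50,-2,1,42,0,50,-2,1,52,0,50,-2,1,57,0,50,-2,1,58,0,50,-2,1,58,0,30,-2,1,58,0,0,-2,1,58,0,0,-2,1,58,0,0]'
python3 -m crank '[0,0,0,0,0,0,0,0,0,0,0,0,0,0,0,0,0,0,0,0,0,0,-1,0,0,0,0,-2,0,0,0,0,-3,0,0,0,0,-4,0,0,0,0,-5,0,0,0,0,-5,0,0]'
python3 to.py '[.5105,-.1465,.041]'
```

```text
time: 3.7
tool_pos: [0.512, -0.147, 0.0432]
tool_rot: [0.001, 0.774, 0.633, 0.0]
contact_force: [0.3, 0.3, 2.7]
gripper_width: 0.149
time: 4.7
tool_pos: [0.5112, -0.1466, 0.0472]
tool_rot: [-0.0, 0.774, 0.633, -0.0]
contact_force: [-0.3, 0.3, -0.8]
gripper_width: 0.151
t 4.7 shift mm [-0.  -0.7  6.2] yaw to 78.3: 0.22 F [-0.3  0.3 -0.8] w 0.151 tilt z [-2.e-04  1.e-04 -1.e+00]
```

```bash
python3 -m crank '[0,0,-1,0,0,0,0,-2,0,0,0,0,-3,0,0,0,0,-3.5,0,0,0,0,-4,0,0,0,0,-4.5,0,0,0,0,-5,0,0,0,0,-5,0,0,0,0,-5,0,0,0,0,-5,0,0]'
python3 to.py '[.5105,-.1465,.041]'
python3 - <<'E'
from h import *
p,d,c=grab("scene")
K=np.array(c["camera_matrix"]);X=np.array(c["R"])@[.51,-.146,.065]+np.array(c["t"]);u=(K@X/X[2])[:2].astype(int)
cv2.imwrite("pics/c.png",cv2.resize(p[u[1]-60:u[1]+60,u[0]-80:u[0]+80,::-1],(640,480),interpolation=cv2.INTER_CUBIC))
E
```

```text
time: 5.7
tool_pos: [0.5108, -0.1466, 0.0521]
tool_rot: [-0.0, 0.774, 0.633, -0.0]
contact_force: [-0.6, 4.1, -9.5]
gripper_width: 0.147
t 5.7 shift mm [ 0.  -0.3 11.1] yaw to 78.3: 0.24 F [-0.6  4.1 -9.5] w 0.147 tilt z [-1.3e-03  2.0e-04 -1.0e+00]
```

View pics/c.png

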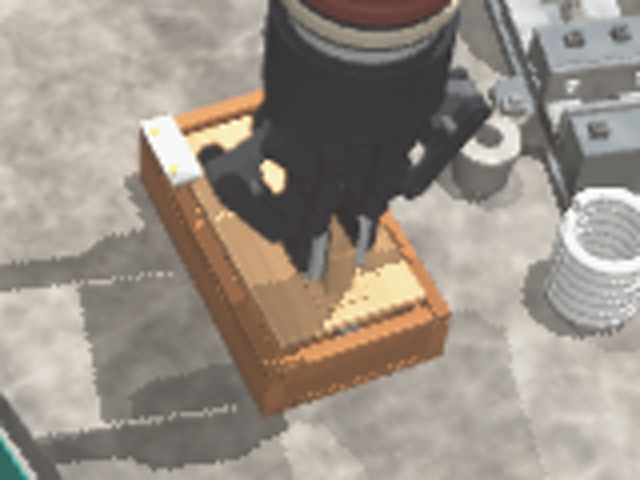

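The rib is held between the fingers at (340,250), and the lid's front end now stands above the lip at (350,330). Now I'll draw it out slowly along tool -x.

```bash
python3 -m crank '[-1,0,0,0,0,-3,0,0,0,0,-5,0,0,0,0,-7,0,0,0,0,-9,0,0,0,0,-11,0,0,0,0,-13,0,0,0,0,-14,0,0,0,0,-14,0,0,0,0,-14,0,0,0,0]'
python3 to.py '[.5105,-.1465,.041]'
python3 - <<'E'
from h import *
p,d,c=grab("scene")
K=np.array(c["camera_matrix"]);X=np.array(c["R"])@[.51,-.146,.065]+np.array(c["t"]);u=(K@X/X[2])[:2].astype(int)
cv2.imwrite("pics/d.png",cv2.resize(p[u[1]-60:u[1]+60,u[0]-80:u[0]+80,::-1],(640,480),interpolation=cv2.INTER_CUBIC))
E
```

```text
time: 6.75
tool_pos: [0.5089, -0.161, 0.0528]
tool_rot: [0.001, 0.774, 0.633, -0.0]
contact_force: [1.0, 1.0, -6.2]
gripper_width: 0.148
t 6.75 shift mm [14.6 -1.3 11.8] yaw to 78.3: 0.22 F [ 1.   1.  -6.2] w 0.148 tilt z [ 8.0e-04 -1.3e-03 -1.0e+00]
```

View pics/d.png

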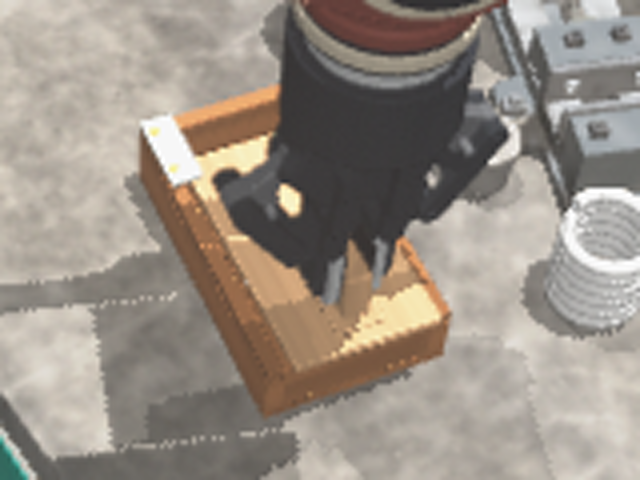

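The lid has moved about 14 mm and its end is over the lip at (350,355). The forces are low, so I'll continue until it is past the strips.

```bash
python3 -m crank '[-3,0,0,0,0,-7,0,0,0,0,-11,0,0,0,0,-15,0,0,0,0,-19,0,0,0,0,-23,0,0,0,0,-27,0,0,0,0,-30,0,0,0,0,-32,0,0,0,0,-32,0,0,0,0]'
python3 -m crank '[0,0,-2,0,0,0,0,-5,0,0,0,0,-9,0,0,0,0,-13,0,0,0,0,-18,0,0,0,0,-23,0,0,0,0,-28,0,0,0,0,-32,0,0,0,0,-35,0,0,0,0,-35,0,0]'
python3 to.py '[.4786,-.3002,.09]'
python3 - <<'E'
from h import *
p,d,c=grab("scene")
K=np.array(c["camera_matrix"]);X=np.array(c["R"])@[.5,-.18,.065]+np.array(c["t"]);u=(K@X/X[2])[:2].astype(int)
cv2.imwrite("pics/e.png",cv2.resize(p[u[1]-75:u[1]+75,u[0]-100:u[0]+100,::-1],(640,480),interpolation=cv2.INTER_CUBIC))
E
```

```text
time: 7.8
tool_pos: [0.5021, -0.192, 0.0523]
tool_rot: [0.0, 0.774, 0.633, -0.0]
contact_force: [0.4, -0.6, -1.5]
gripper_width: 0.155
time: 8.8
tool_pos: [0.5025, -0.1919, 0.088]
tool_rot: [0.001, 0.774, 0.633, 0.0]
contact_force: [0.0, 0.7, -0.9]
gripper_width: 0.147
t 8.8 shift mm [-110.8   -1.9   -2. ] yaw to 78.3: 0.22 F [ 0.   0.7 -0.9] w 0.147 tilt z [ 1.e-03 -5.e-04 -1.e+00]
```

View pics/e.png

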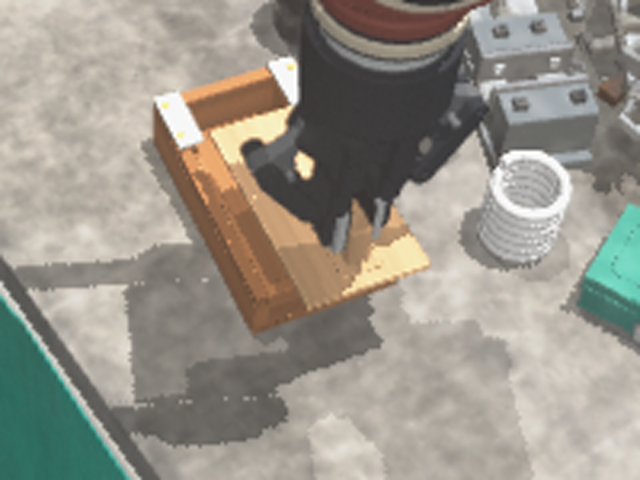

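The lid is free, held clear of the case and aluminium strips. Next: carry it beyond the lip and lower it most of the way.

```bash
python3 -m crank '[-5,0,0,0,0,-18,0,0,0,0,-34,0,0,0,0,-52,0,0,0,0,-70,-1,0,0,0,-88,-1,0,0,0,-102,-1,0,0,0,-111,-1,0,0,0,-115,-1,0,0,0,-115,-1,0,0,0]'
python3 -m crank '[0,0,3,0,0,0,0,9,0,0,0,0,17,0,0,0,0,26,0,0,0,0,35,0,0,0,0,44,0,0,0,0,52,0,0,0,0,57,0,0,0,0,60,0,0,0,0,60,0,0]'
python3 to.py '[.4786,-.3002,.0125]'
python3 - <<'E'
from h import *
p,d,c=grab("scene")
K=np.array(c["camera_matrix"]);X=np.array(c["R"])@[.48,-.26,.03]+np.array(c["t"]);u=(K@X/X[2])[:2].astype(int)
cv2.imwrite("pics/f.png",cv2.resize(p[u[1]-75:u[1]+75,u[0]-100:u[0]+100,::-1],(640,480),interpolation=cv2.INTER_CUBIC))
r=regions_of("scene","long_lid")
for q in r[:1]:
    m=cv2.erode(q["region"].astype(np.uint8),np.ones((3,3)))>0
    P=cloud(d,c,m);P=P[P[:,1]<-.17];B=P[P[:,2]<.035]
    a=np.radians(258.3);s=(B[:,:2]-[.485,-.265])@[np.cos(a),np.sin(a)]
    print(q["confidence"],len(B),"slope,z0",np.polyfit(s,B[:,2],1),s.min(),s.max())
E
```

```text
time: 9.85
tool_pos: [0.4782, -0.3046, 0.0872]
tool_rot: [-0.0, 0.774, 0.633, 0.0]
contact_force: [0.2, -0.2, -0.9]
gripper_width: 0.15
time: 10.85
tool_pos: [0.4781, -0.3041, 0.0269]
tool_rot: [-0.0, 0.774, 0.633, -0.0]
contact_force: [-0.6, -0.2, -1.8]
gripper_width: 0.148
t 10.85 shift mm [ 4.  -0.3 14.4] yaw to 78.3: 0.22 F [-0.6 -0.2 -1.8] w 0.148 tilt z [-5.e-04  4.e-04 -1.e+00]
0.68 1114 slope,z0 [0.05739033 0.01778631] -0.05890178655468653 0.06843913553943651
```

View pics/f.png

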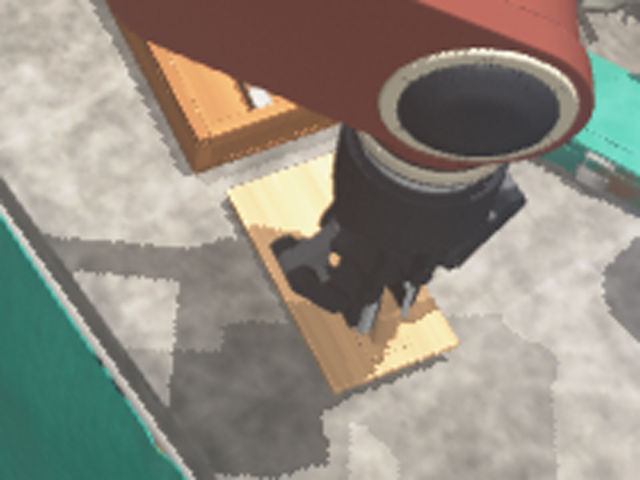

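The lid hangs clear of the case over bare bench, from (230,190) to (455,345), with a 0.06 rad rear-down tilt. I'll lower it slowly so the rear touches first and the lid levels.

```bash
python3 -m crank '[0,0,1.5,0,0,0,0,3,0,0,0,0,4.5,0,0,0,0,6,0,0,0,0,7.5,0,0,0,0,9,0,0,0,0,10.5,0,0,0,0,11.5,0,0,0,0,12,0,0,0,0,12,0,0]'
python3 to.py '[.4786,-.3002,.0125]'
```

```text
time: 11.95
tool_pos: [0.4787, -0.3049, 0.0161]
tool_rot: [0.001, 0.774, 0.633, -0.0]
contact_force: [-1.9, -1.2, 4.1]
gripper_width: 0.146
t 11.95 shift mm [ 4.6 -1.   3.6] yaw to 78.3: 0.22 F [-1.9 -1.2  4.1] w 0.146 tilt z [ 8.0e-04 -1.1e-03 -1.0e+00]
```

```bash
python3 -m crank '[0,0,0.5,0,0,0,0,1,0,0,0,0,1.5,0,0,0,0,2,0,0,0,0,2.5,0,0,0,0,3,0,0,0,0,3,0,0,0,0,3,0,0,0,0,3,0,0,0,0,3,0,0]'
python3 to.py '[.4786,-.3002,.0125]'
```

```text
time: 12.95
tool_pos: [0.479, -0.3052, 0.0134]
tool_rot: [0.001, 0.774, 0.633, 0.0]
contact_force: [-1.9, -2.7, 6.7]
gripper_width: 0.148
t 12.95 shift mm [ 4.8 -1.4  0.9] yaw to 78.3: 0.21 F [-1.9 -2.7  6.7] w 0.148 tilt z [ 0.0016 -0.0018 -1.    ]
```

Nearly level and only lightly pressed. Release, then retreat straight up.

```bash
python3 -m crank '[0,0,0,0,20,0,0,0,0,30,0,0,0,0,45,0,0,0,0,45,0,0,0,0,45,0,0,0,0,45,0,0,-3,0,45,0,0,-8,0,45,0,0,-15,0,45,0,0,-25,0,45]'
python3 -m crank '[0,0,-15,0,45,0,0,-35,0,45,0,0,-60,0,45,0,0,-90,0,45,30,0,-120,0,45,70,0,-140,0,45,120,0,-150,0,45,160,0,-150,0,45,180,0,-150,0,45,180,0,-150,0,45]'
python3 to.py '[.4786,-.3002,.0125]'
python3 - <<'E'
from h import *
a=np.radians(258.3);u=np.array([np.cos(a),np.sin(a)])
ims=[]
for n in("scene","top"):
    p,d,c=grab(n); ims.append(p[:,:,::-1])
    for k in("long_lid","short_lid"):
        for q in regions_of(n,k)[:2]:
            P=cloud(d,c,cv2.erode(q["region"].astype(np.uint8),np.ones((3,3)))>0)
            if len(P)<20: continue
            lo=np.percentile(P[:,2],40);B=P[abs(P[:,2]-lo)<.008]
            A=np.c_[B[:,:2]-B[:,:2].mean(0),np.ones(len(B))];f=np.linalg.lstsq(A,B[:,2],rcond=None)[0]
            T=P[P[:,2]>.058]
            print(n,k,round(q["confidence"],2),"centre",B.mean(0).round(4),"tilt",np.hypot(*f[:2]).round(3),"n",len(P),"zmax",P[:,2].max().round(3),"ribtop",T.mean(0).round(4) if len(T)>8 else None)
cv2.imwrite("pics/g.png",cv2.resize(np.hstack(ims),(800,300)))
E
```

```text
time: 13.95
tool_pos: [0.4781, -0.3042, 0.0378]
tool_rot: [-0.0, 0.774, 0.633, -0.0]
contact_force: [0.9, 0.6, 0.5]
gripper_width: 0.448
time: 14.95
tool_pos: [0.5147, -0.1256, 0.189]
tool_rot: [0.001, 0.773, 0.634, 0.001]
contact_force: [-0.8, 0.4, -0.1]
gripper_width: 0.449
t 14.95 shift mm [-178.3   -1.7  176.5] yaw to 78.3: 0.44 F [-0.8  0.4 -0.1] w 0.449 tilt z [ 2.e-03 -4.e-04 -1.e+00]
scene long_lid 0.61 centre [ 0.4841 -0.2702  0.0064] tilt 0.007 n 2650 zmax 0.039 ribtop None
scene short_lid 0.71 centre [0.4737 0.2883 0.0363] tilt 0.015 n 628 zmax 0.069 ribtop [0.4735 0.2785 0.0645]
top long_lid 0.69 centre [ 0.4733 -0.2342  0.0044] tilt 0.005 n 644 zmax 0.01 ribtop None
top short_lid 0.88 centre [0.4757 0.2942 0.0349] tilt 0.008 n 1536 zmax 0.069 ribtop [0.4736 0.2835 0.064 ]
```

View pics/g.png

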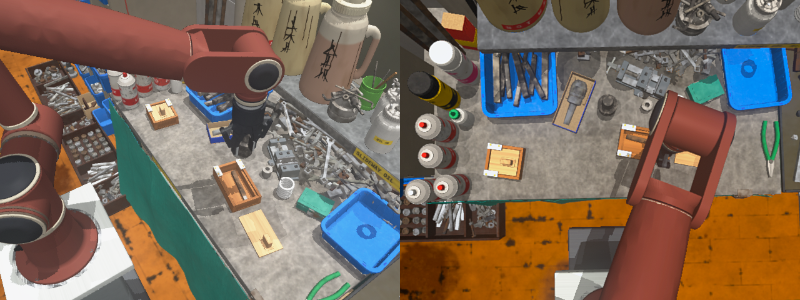

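The long case is open at (237,187). Its lid lies flat, rib up, at (262,233), and the arm is clear. The short lid's measurements are unchanged.

```bash
python3 -c "
from plant import order;print(order.job_done())"
```

```text
the job is handed in; nothing more can be done
None
```

The longer case is open and its lid lies flat on the bench, rib up, beyond the lip. I handed the job in at about 15 s; it reported no verdict.

I gripped the rib, raised it about 9–10 mm over the lip and drew the lid about 46 mm out of its grooves. I then carried it past the lip and lowered it slowly, rear edge first, before letting go. The highest force I read was about 10 N, while raising the lid.

**Last checks:**
- **Long lid:** the scene camera put its upper face 6 mm above the bench (the board is 5 mm thick), with a tilt of 0.007 rad. The top camera gave 4 mm and 0.005 rad.
- **Short lid:** its rib top was within about 1 mm of the starting position in both views, so it stayed put.
- **Robot:** the gripper was well clear of everything, with the contact force near zero.

**Disagreements:** the two cameras differed by about 4–5 mm along the rib's length, which did not matter for the grasp. In the last top view the arm hid most of the long lid, so its centre there is only for the visible part. I did not measure the lid's speed after release, but it appeared to be at rest.

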